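# Lock the hammer-head stud in the bench rail

## Robot

A 6-joint arm with a two-finger parallel gripper is mounted at the origin on a cart in front of the work surface, level with it; the furniture and walls round the work are solid. World frame = base frame: x ahead of the robot, y to its left, z up, the work surface at z = 0. Lengths are in m, angles in degrees, forces in N, time in s.
With the tool pointing down it reaches from about 0.25 to 0.725 m from the base axis. Payload 9.7 kg.
Tool frame: the origin (TCP) lies at the very end of the fingers, on their centre line; the grasp point (between the pads) lies 19 mm behind it; z points along the fingers, y is the line along which they close (so a half turn about z gives the same grasp; the last joint's range is limited). The gripper opens to 85 mm and grips with 20 to 120 N. Pads are 22 mm wide; open, the fingers measure 114 mm over their backs; the gripper's body (76 mm by 85 mm) begins 54 mm behind the grasp point. The pads swing forward as they close: fully open they stand 13 mm farther back than shut.
Start: joints at [66.52, 4.979, 10.078, 95.1, 0, 90], TCP at [0.219, 0.504, 0.21] pointing down, gripper open.
Joint ranges: [-179.16, 179.16], [-48.56, 103.87], [-65.8, 70.77], [-126.05, 130.52], [-82.76, 87.17], [-180, 180]. Speed limits (degrees/s): [127.2, 127.2, 147.25, 180, 180, 180].

## Interface

Orientations are given as [roll, pitch, yaw] about the fixed x, y, z axes, in that order (R = Rz(yaw) Ry(pitch) Rx(roll)).
In Python, from workcell import bot gives the robot as it stands.
- The arm moves only by the tool arm_command, never from a script. Its argument "series" is a list of rows, each a list of 4 numbers: the shift along the tool's x, y, z in m, then the turn about the tool's z in rad. A call has exactly 5 rows; each row is the pose to reach, as a shift and turn from the pose commanded when the call began, along the tool's axes at that moment; what a row does not reach only later rows make up. A row lasts 1/10 s, in which the tool goes at most 50 mm and 8.59 degrees, less where a joint would pass 70% of its speed; a pose out of reach is approached as far as the arm can. A call with a gripper value outside its range is refused whole. "hand" is the finger opening in m, from 0 to 0.0854, set as the call begins (left out, the last holds). The fingers move at their own pace and stop on an object; "grip_force" is the grip in N (left out, the last holds). Time passes only in rows, so rows that repeat a pose let the fingers close, or fill a call up. It gives the time, the measured TCP pose, the force, the opening and the grip force at its end, in the units of the state.
- bot.get_obs(): the state, without advancing time (a new reading comes with each control period).
- bot.camera(name): name is "scene" or "top" or "wrist"; returns a dict with "color" (384x512x3 uint8, blue, green, red), "camera_matrix" (3x3 intrinsics, pixels), "xyz" and "orientation" of the camera in the world; the wrist camera has in their place "T_tool_cam" (4x4, takes a point from camera to tool coordinates, whose origin is the TCP and whose axes are the flange's). Camera axes: x right, y up, looking along -z (the intrinsics and any distortion apply to the point x, -y, -z); pixel columns grow to the right and rows downward; lengths in m; the calibration is good to about 2 mm. A picture is of the moment at which its call begins: read the wrist's pose just before it. There is no depth.
- bot.job_done(): hands the job in; it is judged then, once.
Trained networks look in the newest picture that a camera, given by its name, has taken for a name from the list of things; names that differ only in an ending like _2 or _b are one class to them, and where a whole thing is asked for, a point or a joint stands for the part that bears it (a point fixed in the world has none). Each returns a list of dicts, best first, with "confidence" (0 to 1); they miss things now and then, are a little off and sometimes report something else, mostly with a low value. They report only what shows in the picture. A call takes as long as a camera call.
- bot.find_in(camera, target): "location" ([column, row] in pixels, amid what is visible of it).
- bot.mark_of(camera, target): "location" ([column, row] in pixels: a listed point, or the origin of a listed thing).
The state is a dict: "time": time; "q": joint angles; "qd": joint speeds; "joint_efforts": joint torques, N m; "ee_pos": TCP position; "tcp_rot": TCP orientation; "wrist_force": force on the tool from outside, world axes, zero at the start; "torque": the same for the moment, N m; "opening": finger opening in m; "grasp_force": force on a finger pad.
Only numpy, scipy, OpenCV 4.12 (cv2) and the standard library are available. Lean on these libraries where they do the work, as an engineer would, in place of code of your own. Each camera call takes 0.05 s, during which the arm holds its last target. There are 200 camera calls.

## Task

Fit the stud with the flat wing grip into the slotted rail at its scribed middle, so that a stand can be mounted there: lift it out of the grey parking block, lower its hammer head through the slot lengthwise, then turn it a quarter turn so the wing lies square across the rail and the head is caught under the lips. Leave it upright with its collar resting flat on the rail, and leave the round-knobbed pin in the block.

Things in the scene. Friction and masses are not known exactly. Their poses are not given: they have to be found in the camera images.
- stud: Loose stud, 0.15 kg. Origin: underside centre of its steel collar (54 mm diameter, z 0 to 6 mm); z up. Above: black flat wing grip, 46 (x) x 14 (y) mm, z 6 to 46 mm; pinch its 14 mm thickness. Below: neck 16 mm across, then steel hammer head 48 (x) x 18 (y) mm, z -20 to -12 mm, parallel to the wing. Starts upright in either pocket of the block, collar on its top.
- rail_mid (a point): Middle of the fixed aluminium rail, centre of its slot mouth at lip-top level (32 mm over the worktop), scribed on both lips; x along rail, z up. C-channel 74 mm wide, 208 mm long, open upward: slot 30 mm wide, lips 5 mm thick, inside 66 mm wide, floor 28 mm below lip tops. Head enters only lengthwise (about 10 deg); collar down on the lips, it turns freely either way, without a stop.
- holder: Fixed grey parking block, 180 (x) x 70 (y) mm, 30 mm high; origin: centre of its underside. Two open pockets 57 (x) x 27 (y) mm, 25 mm deep, centred at x = -45 and +45 mm: one holds the stud, the other the pin.
- pin: Loose plain pin that stays in the block. Same 54 mm steel collar (origin: centre of its underside), black round knob 34 mm in diameter up to z = 46 mm, round foot 22 mm in diameter down to z = -20 mm; no hammer head.

How it is judged:
By the outcome, as a careful person would: the job done as asked, in the order asked, and still so for the second after the job is handed in, with the robot touching nothing.
It also fails if it takes over 42 s, if anything falls off the work surface, if the arm or the gripper's body presses on something with over 40 N, if the wrist force passes 120 N, or if a joint passes its speed limit or range.

## Working session

There is one attempt and no reset: what is moved stays moved. The work goes in short steps, Python scripts to look and compute and a tool call to move; the robot and the scene stay as the last step left them, time stands still between calls to the robot, and variables do not carry over. Pictures are saved under pics/ and viewed, at most 10 in all, crops included, and the job is handed in when it is done.

Besides the shell and the picture viewer there is one more tool, called after "Emit:" as name(argument=value, ...), one argument or row to a line, values as JSON. arm_command: Moves the arm, as the interface text tells. Its arguments: {"type":"object","properties":{"series":{"type":"array"},"hand":{"type":"number"},"grip_force":{"type":"number"}},"required":["series"]}

```bash
mkdir -p pics
cat > h.py <<'E'
import numpy as np,cv2
from scipy.spatial.transform import Rotation as R
from workcell import bot
def cam(n):
    o=bot.get_obs(); c=bot.camera(n); K=np.array(c["camera_matrix"])
    if n=="wrist":
        T=np.eye(4);T[:3,:3]=R.from_euler('xyz',o["tcp_rot"],degrees=True).as_matrix();T[:3,3]=o["ee_pos"]
        T=T@np.array(c["T_tool_cam"])
    else:
        T=np.eye(4);q=np.array(c["orientation"],float)
        T[:3,:3]=q if q.shape==(3,3) else R.from_euler('xyz',q,degrees=True).as_matrix();T[:3,3]=c["xyz"]
    return c["color"],K,T
def ray(K,T,p,z):
    d=np.linalg.inv(K)@[p[0],p[1],1]; d=T[:3,:3]@[d[0],-d[1],-d[2]]
    o=T[:3,3]; return o+d*(z-o[2])/d[2]
def proj(K,T,P):
    v=T[:3,:3].T@(np.array(P)-T[:3,3]); v=K@[v[0],-v[1],-v[2]]; return v[:2]/v[2]
E
python3 - <<'E'
from h import *
c=bot.camera("wrist");print({k:v for k,v in c.items() if k!="color"})
print(bot.get_obs())
ims=[]
for n in("top","scene"):
    c=bot.camera(n);print({k:v for k,v in c.items() if k!="color"})
    im,K,T=cam(n);cv2.imwrite(f"pics/{n}0.png",im)
    for t,z in(("stud",.03),("pin",.03),("holder",0),("rail_mid",.032)):
        for f in(bot.mark_of,bot.find_in):
            for d in f(n,t)[:2]: print(n,t,f.__name__,np.round(d["location"],1),round(d["confidence"],2),ray(K,T,d["location"],z).round(4))
E
```

```text
{'camera_matrix': array([[273.87289825,   0.        , 252.39070651],
       [  0.        , 273.87289825, 192.95291606],
       [  0.        ,   0.        ,   1.        ]]), 'T_tool_cam': array([[-4.57221064e-04,  9.62851470e-01,  2.70031179e-01,
         6.94194939e-02],
       [ 9.99999794e-01,  5.61980609e-04, -3.10641483e-04,
         3.44007371e-05],
       [-4.50853896e-04,  2.70030982e-01, -9.62851528e-01,
        -1.63836132e-01],
       [ 0.00000000e+00,  0.00000000e+00,  0.00000000e+00,
         1.00000000e+00]])}
{'time': 0.05, 'q': array([ 6.65189321e+01,  5.01000277e+00,  1.00352255e+01,  9.51002948e+01,
       -1.02063848e-03,  8.99996201e+01]), 'qd': array([-0.0419809 ,  0.01971569,  0.05155879, -0.01492968,  0.06513551,
        0.07406427]), 'joint_efforts': array([ 1.87280224e-03, -5.22077107e+01,  4.66124654e+01,  1.64065557e-02,
        7.08095428e-06,  2.10652479e-05]), 'ee_pos': array([0.21904682, 0.50421504, 0.20910053]), 'tcp_rot': array([-1.79924928e+02,  1.02013982e-03,  1.56519313e+02]), 'wrist_force': array([-0.17774919,  0.55773467,  0.2095019 ]), 'torque':
[... 992 characters left out ...]
   [  0.        , 394.40194887, 190.74083561],
       [  0.        ,   0.        ,   1.        ]]), 'xyz': array([ 0.20992597, -0.44703006,  0.70059244]), 'orientation': array([ 40.61654787,   0.68922663, -35.01416014])}
scene stud call [215.3 159.6] 0.71 [0.5178 0.1612 0.03  ]
scene stud call [211.8 155.1] 0.86 [0.519  0.1794 0.03  ]
scene pin call [194.9 140.5] 0.61 [0.5116 0.2494 0.03  ]
scene pin call [190.3 138.5] 0.59 [0.5059 0.2628 0.03  ]
scene holder call [200.4 154.6] 0.71 [0.5102 0.2259 0.    ]
scene holder call [200.8 160.7] 0.79 [0.4999 0.2063 0.    ]
scene rail_mid call [323.1 264.9] 0.96 [ 0.5355 -0.2055  0.032 ]
scene rail_mid call [326.7 275.1] 0.75 [ 0.5264 -0.2258  0.032 ]
```

Run:
```python
import cv2
a=cv2.imread("pics/top0.png")
cv2.imwrite("pics/top0c.png",cv2.resize(a[100:300,90:410],None,fx=2.5,fy=2.5,interpolation=cv2.INTER_CUBIC))
```

```text
(no output)
```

View pics/top0c.png

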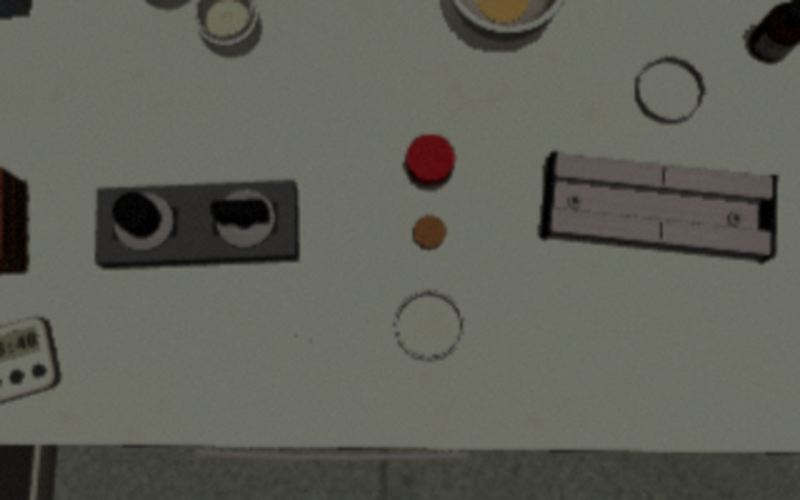

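View pics/scene0.png

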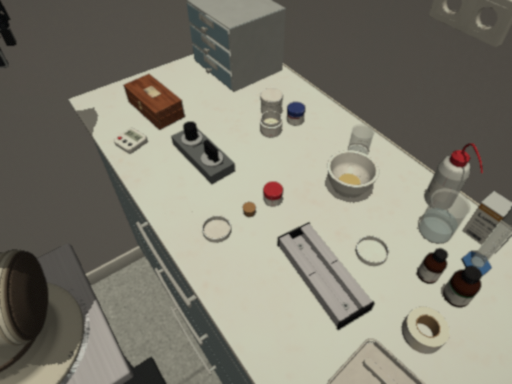

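Top crop: pin (round knob) at (140,215), stud wing at (243,212), and rail scribe marks at (663,175)/(661,230). The scene picture agrees with this. Next I compute the angles and go above the stud.

```bash
cat >> h.py <<'E'
def go(x,y,z,yaw):
    o=bot.get_obs(); r=R.from_euler('xyz',o["tcp_rot"],degrees=True)
    d=r.inv().apply(np.array([x,y,z])-o["ee_pos"])
    t=-(yaw-o["tcp_rot"][2]); t=(t+180)%360-180
    print("t",round(o["time"],2),"pos",o["ee_pos"].round(4),"rot",o["tcp_rot"].round(2),"SHIFT",d.round(4),"TURN",np.radians(t).round(4),"F",o["wrist_force"].round(1))
E
python3 - <<'E'
from h import *
im,K,T=cam("top")
f=lambda p,z: ray(K,T,(90+p[0]/2.5,100+p[1]/2.5),z)
for a,b,z in(((97,188),(297,182),.03),((97,265),(297,260),.03),((555,153),(776,176),.032),((545,237),(772,258),.032)):
    A,B=f(a,z),f(b,z);print(A.round(4),B.round(4),np.degrees(np.arctan2(*(B-A)[1::-1])))
print(f((663,175),.032),f((661,230),.032))
go(.514,.166,.17,91.7)
E
```

```text
[0.5386 0.3049 0.03  ] [0.5464 0.1224 0.03  ] -87.57506719863544
[0.467  0.2989 0.03  ] [0.4736 0.1197 0.03  ] -87.90140025241048
[ 0.5761 -0.1141  0.032 ] [ 0.5564 -0.3156  0.032 ] -95.59921619910706
[ 0.4968 -0.1032  0.032 ] [ 0.4798 -0.3063  0.032 ] -94.79633700529519
[ 0.55616491 -0.21234787  0.032     ] [ 0.5044569  -0.20800104  0.032     ]
t 1.1 pos [0.2191 0.5044 0.2098] rot [-180.     -0.    156.52] SHIFT [-0.4053 -0.1929  0.0398] TURN 1.1313 F [-0.  -0.8 -0.8]
```

Emit:
arm_command(
  series=[
    [-0.04, -0.02, 0, 0.14],
    [-0.08, -0.04, 0, 0.28],
    [-0.12, -0.06, 0, 0.42],
    [-0.16, -0.08, 0, 0.56],
    [-0.2, -0.1, 0, 0.7],
  ],
)

```text
time: 1.6
ee_pos: [0.3636, 0.3316, 0.2099]
tcp_rot: [180.0, -0.0, 116.1]
wrist_force: [0.3, 0.7, -0.1]
opening: 0.0852
grasp_force: 0.0
```

```bash
python3 -c "
from h import *
go(.511,.166,.17,92.3)"
```

```text
t 1.6 pos [0.3636 0.3316 0.2099] rot [ 1.7997e+02 -1.0000e-02  1.1610e+02] SHIFT [-0.2136  0.0595  0.0399] TURN 0.4154 F [ 0.3  0.7 -0.1]
```

Emit:
arm_command(
  series=[
    [-0.048, 0.013, 0.01, 0.1],
    [-0.096, 0.026, 0.02, 0.2],
    [-0.144, 0.039, 0.03, 0.3],
    [-0.19, 0.053, 0.04, 0.4],
    [-0.214, 0.0595, 0.04, 0.42],
  ],
)

```text
time: 2.1
ee_pos: [0.5125, 0.1649, 0.1682]
tcp_rot: [-179.9, 0.1, 92.0]
wrist_force: [-1.0, 0.3, -0.3]
opening: 0.0854
grasp_force: 0.0
```

Run:
```python
from h import *
im,K,T=cam("wrist");im,K,T=cam("wrist");cv2.imwrite("pics/w1.png",im)
for f,z in((bot.mark_of,.03),(bot.find_in,.076)):
    for t in("stud","pin","holder"):
        for d in f("wrist",t)[:2]: print(t,np.round(d["location"],1),round(d["confidence"],2),ray(K,T,d["location"],0 if t=="holder" else z).round(4))
go(.511,.166,.17,92.3)
np.savez("w1.npz",K=K,T=T)
```

```text
stud [251.7 174.7] 0.97 [0.5121 0.1687 0.03  ]
pin [249.   92.2] 0.92 [0.5064 0.2559 0.03  ]
holder [247.2 132.9] 0.82 [0.5052 0.2127 0.    ]
stud [251.4 175.4] 0.6 [0.5117 0.1777 0.076 ]
pin [250.6  87. ] 0.82 [0.5083 0.2567 0.076 ]
holder [250.3 126.5] 0.88 [0.5086 0.2202 0.    ]
t 2.5 pos [0.5107 0.1688 0.1701] rot [ 1.7997e+02 -1.0000e-02  9.2440e+01] SHIFT [-0.0028  0.0001  0.0001] TURN 0.0025 F [-0.7 -0.4  0.1]
```

View pics/w1.png

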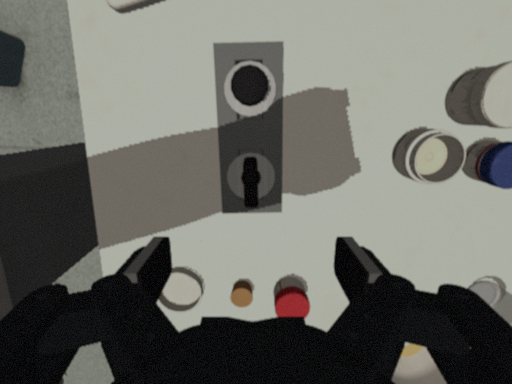

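The wrist picture shows the stud's wing at (251,182), vertical in the image and parallel to the block, with the pin at (250,88). The tool is aligned, so I descend and grip.

Emit:
arm_command(
  series=[
    [0, 0.001, 0.04, 0],
    [0, 0.001, 0.08, 0],
    [0, 0.001, 0.11, 0],
    [0, 0.001, 0.125, 0],
    [0, 0.001, 0.125, 0],
  ],
)

```text
time: 3.0
ee_pos: [0.5109, 0.1681, 0.0433]
tcp_rot: [-179.8, 0.0, 92.4]
wrist_force: [0.1, -1.3, 0.4]
opening: 0.085
grasp_force: 0.0
```

Emit:
arm_command(
  series=[
    [0, 0, 0, 0],
    [0, 0, 0, 0],
    [0, 0, 0, 0],
    [0, 0, 0, 0],
    [0, 0, 0, 0],
  ],
  hand=0.0,
  grip_force=60,
)

```text
time: 3.5
ee_pos: [0.5125, 0.168, 0.0453]
tcp_rot: [180.0, -0.0, 92.3]
wrist_force: [-3.2, 2.6, 16.3]
opening: 0.0126
grasp_force: 41.7
```

Emit:
arm_command(
  series=[
    [0, 0, -0.002, 0],
    [0, 0, -0.01, 0],
    [0, 0, -0.03, 0],
    [0, 0, -0.06, 0],
    [0, 0, -0.09, 0],
  ],
)

```text
time: 4.0
ee_pos: [0.5118, 0.1677, 0.1359]
tcp_rot: [-180.0, 0.0, 92.3]
wrist_force: [1.2, 0.8, -1.1]
opening: 0.0119
grasp_force: 59.0
```

Run:
```python
from h import *
im,K,T=cam("wrist");im,K,T=cam("wrist");cv2.imwrite("pics/w2.png",im)
o=bot.get_obs();print(o["opening"],o["grasp_force"])
for d in bot.mark_of("wrist","stud"):
    p=ray(K,T,d["location"],o["ee_pos"][2]-.006);print(d,R.from_euler('xyz',o["tcp_rot"],degrees=True).inv().apply(p-o["ee_pos"]))
go(.532,-.205,.134,84.8)
```

```text
0.011953609253961871 59.03171181678772
{'location': [252.8, 217.2], 'confidence': 0.97} [ 0.00387861 -0.0009495   0.00600094]
t 4.15 pos [0.5133 0.1682 0.1372] rot [ 1.7979e+02 -6.0000e-02  9.2340e+01] SHIFT [-0.3737  0.0034  0.0028] TURN 0.1317 F [-0.3  0.3 -2.8]
```

View pics/w2.png

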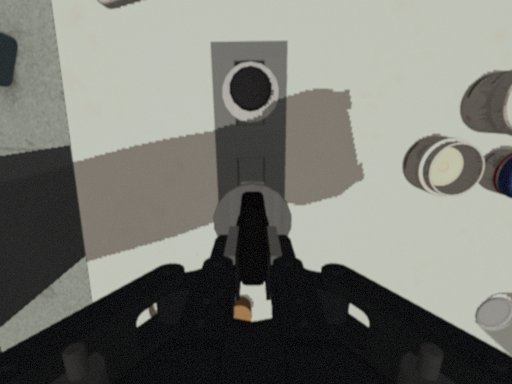

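The stud hangs upright in the grip (collar around (252,217)) and the pin is still in its pocket (250,88). I carry it a little past the rail middle so the camera can see the scribe marks.

Emit:
arm_command(
  series=[
    [-0.03, 0, 0, 0.02],
    [-0.07, 0, 0, 0.05],
    [-0.115, 0, 0, 0.08],
    [-0.16, 0, 0, 0.1],
    [-0.205, 0, 0, 0.13],
  ],
)

```text
time: 4.65
ee_pos: [0.5198, -0.0385, 0.1337]
tcp_rot: [-179.9, 0.0, 84.9]
wrist_force: [-0.2, -0.8, -1.9]
opening: 0.0123
grasp_force: 59.0
```

Emit:
arm_command(
  series=[
    [-0.045, 0.005, 0, 0],
    [-0.09, 0.01, 0, 0],
    [-0.135, 0.015, 0, 0],
    [-0.18, 0.02, 0, 0],
    [-0.22, 0.025, 0, 0],
  ],
)

```text
time: 5.15
ee_pos: [0.5251, -0.2603, 0.1336]
tcp_rot: [-179.9, -0.0, 84.9]
wrist_force: [0.5, -0.5, -0.1]
opening: 0.0118
grasp_force: 59.0
```

Run:
```python
from h import *
for i in range(3): im,K,T=cam("wrist")
cv2.imwrite("pics/w3.png",cv2.resize(im,(768,576)));np.savez("w3.npz",K=K,T=T)
o=bot.get_obs();print(o["opening"],o["grasp_force"])
for f in(bot.mark_of,bot.find_in):
  for d in f("wrist","rail_mid"): print(d,ray(K,T,d["location"],.032).round(4))
go(.532,-.205,.134,84.8)
```

```text
0.011730490317822098 59.00548875331879
{'location': [253.1, 134.7], 'confidence': 0.92} [ 0.5293 -0.2106  0.032 ]
t 5.4 pos [ 0.5254 -0.2579  0.1337] rot [-1.799e+02 -6.000e-02  8.487e+01] SHIFT [ 0.0533  0.0018 -0.0003] TURN 0.0012 F [ 0.5  0.8 -1.3]
```

View pics/w3.png

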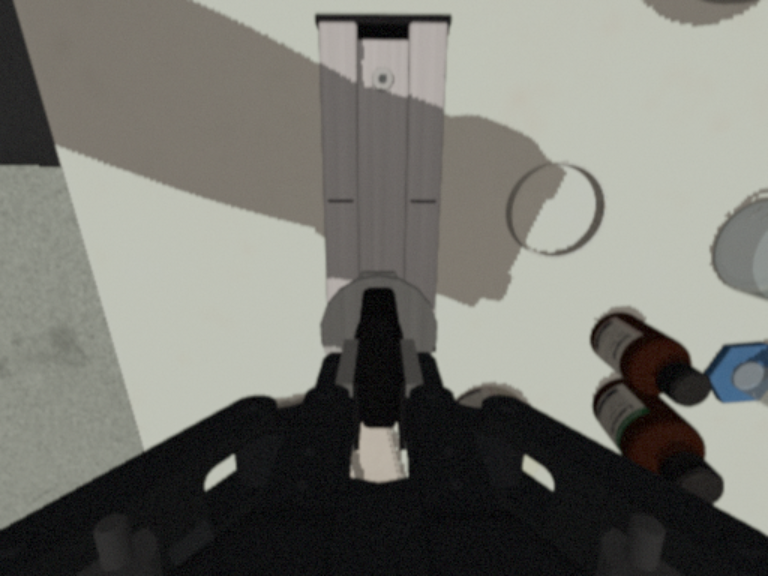

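Scribe marks are at (341,201) and (423,201) in the enlarged view, which matches the network's point. Next: rail angle and stud offset.

Run:
```python
from h import *
z=np.load("w3.npz");K,T=z["K"],z["T"]
f=lambda p:ray(K,T,(p[0]/1.5,p[1]/1.5),.032)
print("mid",f((382,201)).round(4))
for a,b in(((320,25),(326.5,280)),((448,25),(438,280)),((358,40),(358.5,265)),((410,40),(404.5,265))):
    A,B=f(a),f(b);print(A.round(4),B.round(4),np.degrees(np.arctan2(*(A-B)[1::-1])))
im,K,T=cam("wrist");o=bot.get_obs();r=R.from_euler('xyz',o["tcp_rot"],degrees=True)
for d in bot.mark_of("wrist","stud"):
    for h in(.011,.0153): print(d,r.inv().apply(ray(K,T,d["location"],o["ee_pos"][2]-h)-o["ee_pos"]).round(4))
for c in((0,0,.0153),(0.002,0,.0153),(.004,0,.0153)):
    print(c,[(proj(K,T,o["ee_pos"]+r.apply(np.array(c)+v))*1.5).round(1) for v in((.027,0,0),(0,.027,-.006),(0,-.027,-.006))])
go(.5295,-.210,.134,84.8)
```

```text
mid [ 0.5308 -0.2101  0.032 ]
[ 0.5048 -0.1095  0.032 ] [ 0.4894 -0.2579  0.032 ] 84.07467686527168
[ 0.577  -0.1163  0.032 ] [ 0.5632 -0.2648  0.032 ] 84.68118999948776
[ 0.5254 -0.119   0.032 ] [ 0.5117 -0.2497  0.032 ] 83.9892367175132
[ 0.555  -0.1218  0.032 ] [ 0.5418 -0.2525  0.032 ] 84.22601487014745
{'location': [253.7, 217.0], 'confidence': 0.64} [ 0.0025 -0.0003  0.011 ]
{'location': [253.7, 217.0], 'confidence': 0.64} [ 0.0009 -0.0002  0.0153]
(0, 0, 0.0153) [array([381.1, 270.5]), array([441.2, 332. ]), array([321.1, 332.1])]
(0.002, 0, 0.0153) [array([381.1, 266.1]), array([441.3, 327.8]), array([320.9, 327.9])]
(0.004, 0, 0.0153) [array([381.1, 261.7]), array([441.5, 323.6]), array([320.8, 323.8])]
t 5.5 pos [ 0.5259 -0.2572  0.1344] rot [-1.7996e+02 -3.0000e-02  8.4960e+01] SHIFT [ 0.0473 -0.0005  0.0004] TURN 0.0028 F [-0.9  0.1 -0.7]
```

Emit:
arm_command(
  series=[
    [0.03, 0, 0, 0.011],
    [0.0473, 0.0006, 0, 0.011],
    [0.0473, 0.0006, 0.02, 0.011],
    [0.0473, 0.0006, 0.045, 0.011],
    [0.0473, 0.0006, 0.057, 0.011],
  ],
)

```text
time: 6.0
ee_pos: [0.5302, -0.2096, 0.076]
tcp_rot: [-179.9, -0.0, 84.4]
wrist_force: [0.2, -0.5, -2.0]
opening: 0.0121
grasp_force: 58.9
```

Run:
```python
from h import *
for i in range(3): im,K,T=cam("wrist")
cv2.imwrite("pics/w4.png",im[60:300,120:400].repeat(2,0).repeat(2,1))
go(.5305,-.2102,.052,84.3)
```

```text
t 6.15 pos [ 0.5305 -0.2105  0.0776] rot [-1.7994e+02 -2.0000e-02  8.4330e+01] SHIFT [0.0003 0.     0.0256] TURN 0.0005 F [-0.9  0.4 -0.7]
```

View pics/w4.png

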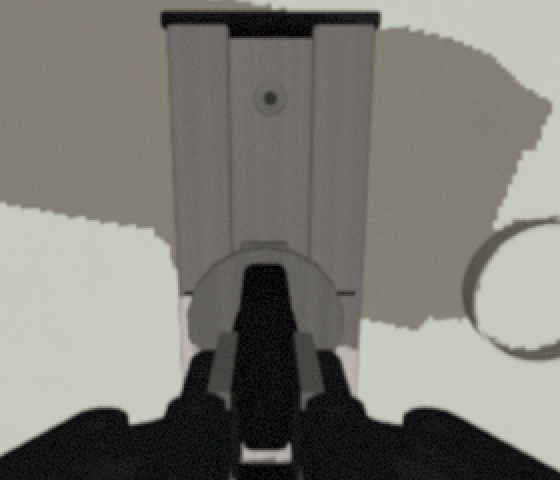

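The head tip (264,244) is inside the slot opening (231–310), about 2 mm left of centre. I correct this and lower.

Emit:
arm_command(
  series=[
    [0, 0.002, 0, 0],
    [0, 0.002, 0.01, 0],
    [0, 0.002, 0.02, 0],
    [0, 0.002, 0.026, 0],
    [0, 0.002, 0.026, 0],
  ],
)

```text
time: 6.65
ee_pos: [0.532, -0.2112, 0.0503]
tcp_rot: [-179.9, -0.0, 84.3]
wrist_force: [0.4, -0.5, -1.8]
opening: 0.012
grasp_force: 59.0
```

Emit:
arm_command(
  series=[
    [0, 0, 0.002, 0],
    [0, 0, 0.0035, 0],
    [0, 0, 0.0045, 0],
    [0, 0, 0.0045, 0],
    [0, 0, 0.0045, 0],
  ],
)

```text
time: 7.15
ee_pos: [0.5329, -0.2115, 0.0476]
tcp_rot: [180.0, 0.0, 84.3]
wrist_force: [-0.3, -0.1, 0.5]
opening: 0.012
grasp_force: 59.2
```

Emit:
arm_command(
  series=[
    [0, 0, 0, 0.1],
    [0, 0, 0, 0.22],
    [0, 0, 0, 0.34],
    [0, 0, 0, 0.46],
    [0, 0, 0, 0.58],
  ],
)

```text
time: 7.65
ee_pos: [0.5331, -0.2114, 0.0476]
tcp_rot: [180.0, -0.0, 50.8]
wrist_force: [1.5, -0.0, 0.6]
opening: 0.012
grasp_force: 59.2
```

Emit:
arm_command(
  series=[
    [0, 0, 0, 0.12],
    [0, 0, 0, 0.24],
    [0, 0, 0, 0.36],
    [0, 0, 0, 0.48],
    [0, 0, 0, 0.6],
  ],
)

```text
time: 8.15
ee_pos: [0.533, -0.2115, 0.0475]
tcp_rot: [180.0, -0.0, 16.4]
wrist_force: [1.0, 1.0, -0.3]
opening: 0.0123
grasp_force: 59.2
```

Run:
```python
from h import *
go(.5305,-.2102,.0465,-5.7)
```

```text
t 8.15 pos [ 0.533  -0.2115  0.0475] rot [ 1.7998e+02 -3.0000e-02  1.6380e+01] SHIFT [-0.0021 -0.002   0.001 ] TURN 0.3854 F [ 1.   1.  -0.3]
```

Emit:
arm_command(
  series=[
    [0, 0, 0, 0.12],
    [0, 0, 0, 0.25],
    [0, 0, 0, 0.36],
    [-0.0005, -0.001, 0, 0.386],
    [-0.0005, -0.001, 0.001, 0.386],
  ],
)

```text
time: 8.65
ee_pos: [0.5323, -0.2107, 0.0474]
tcp_rot: [180.0, -0.1, -5.4]
wrist_force: [-4.3, 1.0, 12.9]
opening: 0.0119
grasp_force: 60.8
```

Run:
```python
from h import *
for i in range(3): im,K,T=cam("wrist")
cv2.imwrite("pics/w5.png",cv2.resize(im,(768,576)));np.savez("w5.npz",K=K,T=T)
cam("top")
for n in("wrist","top"):
  im,K,T=cam(n)
  for t,z in(("stud",.032),("rail_mid",.032)):
    for d in bot.mark_of(n,t)[:1]: print(n,t,d,ray(K,T,d["location"],z).round(4))
go(.5305,-.2102,.0465,-5.7)
```

```text
wrist stud {'location': [252.6, 217.8], 'confidence': 0.75} [ 0.5315 -0.2103  0.032 ]
top stud {'location': [354.3, 179.6], 'confidence': 0.68} [ 0.5334 -0.2092  0.032 ]
top rail_mid {'location': [353.6, 185.2], 'confidence': 0.77} [ 0.5203 -0.207   0.032 ]
t 9.15 pos [ 0.5323 -0.2107  0.0475] rot [ 1.7998e+02 -8.0000e-02 -5.2800e+00] SHIFT [-0.0018 -0.0003  0.001 ] TURN 0.0073 F [-1.5  0.8  5.8]
```

View pics/w5.png

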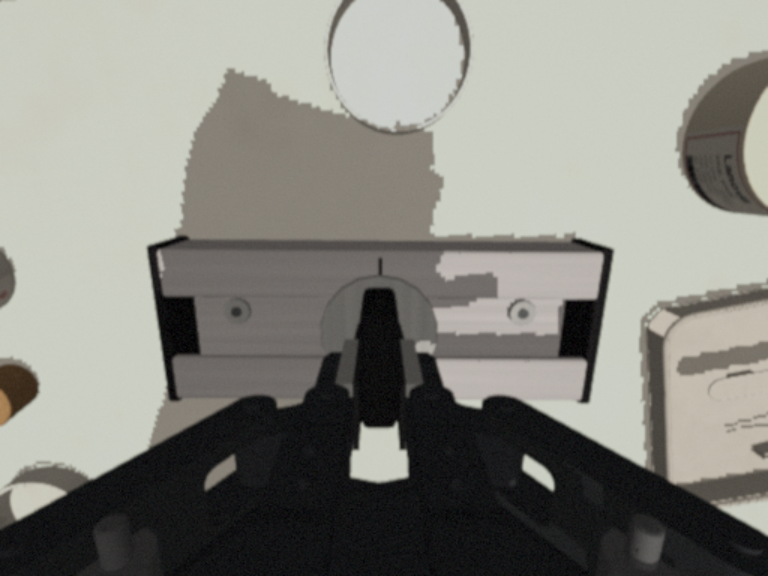

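The collar is centred on the scribe (380,266) and the wing is square across the rail. I release and rise.

Emit:
arm_command(
  series=[
    [0, 0, 0, 0],
    [0, 0, 0, 0],
    [0, 0, 0, 0],
    [0, 0, 0, 0],
    [0, 0, 0, 0],
  ],
  hand=0.06,
)

```text
time: 9.65
ee_pos: [0.5319, -0.2106, 0.0462]
tcp_rot: [-180.0, 0.0, -5.4]
wrist_force: [1.0, -0.1, -0.0]
opening: 0.0598
grasp_force: 0.0
```

Emit:
arm_command(
  series=[
    [0, 0, -0.015, 0],
    [0, 0, -0.045, 0],
    [0, 0, -0.08, 0],
    [0, 0, -0.12, 0],
    [0, 0, -0.14, 0],
  ],
)

```text
time: 10.15
ee_pos: [0.5327, -0.2109, 0.1913]
tcp_rot: [179.9, -0.3, -5.5]
wrist_force: [0.3, 0.6, 0.0]
opening: 0.0602
grasp_force: 0.0
```

Run:
```python
from h import *
for i in range(4): im,K,T=cam("wrist")
cv2.imwrite("pics/w6.png",cv2.resize(im,(768,576)))
for t in("stud","rail_mid"):
    for d in bot.mark_of("wrist",t)[:1]: print(t,d,ray(K,T,d["location"],.032).round(4))
go(.5305,-.2102,.0465,-5.7)
```

```text
stud {'location': [251.1, 177.6], 'confidence': 0.71} [ 0.5301 -0.2087  0.032 ]
t 10.45 pos [ 0.5316 -0.2104  0.1853] rot [-1.7997e+02  9.0000e-02 -5.4500e+00] SHIFT [-0.0009 -0.      0.1388] TURN 0.0043 F [ 0.2  0.1 -0.1]
```

View pics/w6.png

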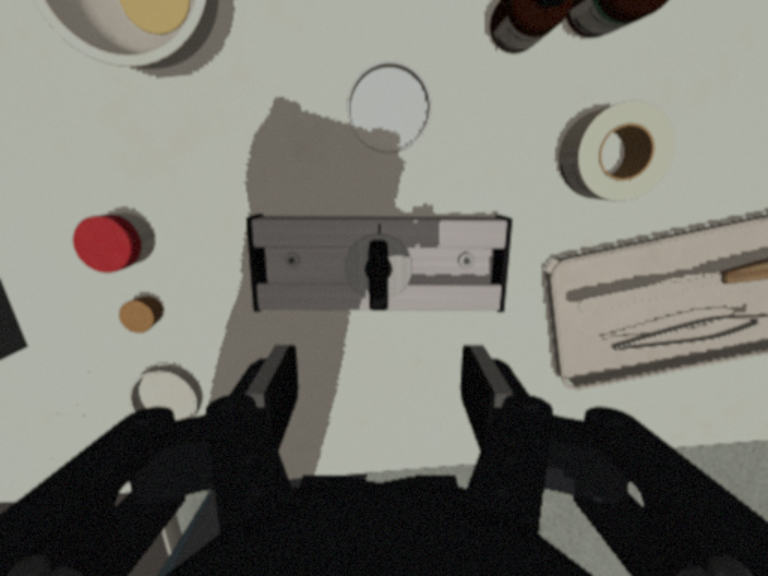

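The stud stands upright at (379,264), in line with the scribe (380,229). The wing is square to the rail, the collar is flat and the gripper is clear.

```bash
python3 -c "
from workcell import bot
print(bot.job_done())"
```

```text
the job is handed in; nothing more can be done
None
```

The stud is in the rail at its scribed middle, turned a quarter turn so the wing lies square across the rail, with the collar resting on the lips and the gripper clear. The pin was left in the block, and I handed the job in at about 10.5 s; the hand-in returned no verdict.

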